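# Stack the disc weights on the balance

### The job

Get the balance ready for its check: first take the porcelain cup off the balance pan and stand it upright, wholly on the white tile. Then build the three steel disc weights into one flat stack in the middle of the pan, largest at the bottom, then the middle one, then the smallest, each centred so that it nowhere overhangs the one below. Set everything down gently without dropping it, never tip the cup over, and leave the tube rack, bottle and timer where they are.

Things in the scene. Friction and masses are not known exactly. Their poses are not given: they have to be found in the camera images.
- balance: fixed white laboratory balance; origin on the bench straight below the pan centre, z up, x from its display end towards its back. Housing 180 mm wide (y), from 155 mm in front of to 85 mm behind the pan centre, 64 mm high (46 mm at the low display end, the -x end)
- pan (a point): centre of the top face of the balance's round steel pan (100 mm diameter, 5 mm thick, flat, no rim), 78 mm above the bench
- mat: fixed flat dark grey mat, 290 x 100 x 5 mm (x, y, z); origin at the centre of its underside on the bench, x along its length. The three discs lie on it in a row, in any order, about 90 mm apart. It is on one side of the balance, the tile on the other
- tile: fixed square white ceramic tile, 100 x 100 x 8 mm; origin at the centre of its underside on the bench, axes along its edges
- large_disc: large flat solid disc weight of plain steel, 60 mm diameter, 18 mm thick, about 400 g, lying flat; origin at the centre of its underside, z up
- middle_disc: middle-sized flat solid disc weight of plain steel, 48 mm diameter, 18 mm thick, about 260 g, lying flat; origin at the centre of its underside, z up
- small_disc: small flat solid disc weight of plain steel, 36 mm diameter, 18 mm thick, about 145 g, lying flat; origin at the centre of its underside, z up
- cup: open white porcelain cup, straight round wall, 42 mm outer diameter (39 mm at the foot), 42 mm high, wall 3 mm, about 50 g, standing upright on the pan at the start; origin at the centre of its underside, z up
- tube_rack: bystander: blue tube rack with capped tubes, 100 x 140 mm, 98 mm high, behind the balance; origin at the centre of its underside
- reagent: bystander: amber glass bottle with blue cap, 64 mm diameter, 130 mm high, behind the balance; origin at the centre of its underside
- timer: bystander: flat grey bench timer, 45 x 55 x 22 mm, lying behind the balance; origin at the centre of its underside
There are look-alikes about, which are no part of the job. Of the things shaped like the cup, the white one is meant.

How it is judged:
By the outcome, as a careful person would: the job done as asked, in the order asked, and still so for the second after the job is handed in, with the robot touching nothing.
It also fails if it takes over 72 s, if anything falls off the work surface, if the arm or the gripper's body presses on something with over 40 N, if the wrist force passes 120 N, or if a joint passes its speed limit or range.

### The arm

A 6-joint arm with a two-finger parallel gripper is mounted at the origin on the work surface. World frame = base frame: x ahead of the robot, y to its left, z up, the work surface at z = 0. Lengths are in m, angles in rad, forces in N, time in s.
With the tool pointing down it reaches from about 0.35 to 0.85 m from the base axis. Payload 8.1 kg.
Tool frame: the origin (TCP) lies between the finger pads; the fingertips stand 8 mm ahead of it and the grasp point (between the pads) lies 11 mm behind it; z points along the fingers, y is the line along which they close (so a half turn about z gives the same grasp; the last joint's range is limited). The gripper opens to 85 mm and grips with 20 to 120 N. Pads are 22 mm wide; open, the fingers measure 114 mm over their backs; the gripper's body (76 mm by 85 mm) begins 54 mm behind the grasp point. The pads swing forward as they close: fully open they stand 13 mm farther back than shut.
Start: joints at [1.192, 0.13, 1.488, -0, 1.523, -0.085], TCP at [0.174, 0.574, 0.239] pointing down, gripper open.
Joint ranges: [-2.96, 2.96], [-0.89, 2.26], [0.02, 2.5], [-1.34, 4.48], [0, 2.73], [-2.66, 2.66]. Speed limits (rad/s): [2.39, 2.39, 2.79, 3.14, 3.14, 3.14].

### API

Orientations are given as a unit quaternion [x, y, z, w].
In Python, from station import arm, optics, finder gives the robot as it stands.
- The arm moves only by the tool move_arm, never from a script. Its arguments are lists of equal length, an entry for each row: "travel": the shift along the tool's x, y, z normalised to -1 to 1, where 1 is 150 mm, a list of three; "spin": the turn about the tool's z normalised to -1 to 1, where 1 is pi rad; "hand": the finger opening in mm, from 0 to 85.4. A call has 1 to 8 rows; each row is the pose to reach, as a shift and turn from the pose commanded when the call began, along the tool's axes at that moment, turning the shorter way round; what a row does not reach only later rows make up. A row lasts 1/12 s, in which the tool goes at most 41.7 mm and 7.16 degrees, less where a joint would pass 70% of its speed; a pose out of reach is approached as far as the arm can. A call with a number of a shift or a turn outside -1 to 1 is refused whole. A call with a gripper value outside its range is refused whole. The fingers move at their own pace and stop on an object; "force" is the grip in N (left out, the last holds). Time passes only in rows, so rows that repeat a pose let the fingers close. It gives the time, the measured TCP pose, the force, the opening and the grip force at its end, in the units of the state.
- arm.get_obs(): the state, without advancing time (a new reading comes with each control period).
- optics.get_image(name): name is "scene" or "top"; returns a dict with "image" (384x512x3 uint8, blue, green, red), "intrinsics" (3x3 intrinsics, pixels), "rvec" (rotation vector, rad) and "tvec" (3), from world to camera coordinates, as OpenCV has them. Camera axes: x right, y down, z forward; pixel columns grow to the right and rows downward; lengths in m; the calibration is good to about 2 mm. A picture is of the moment at which its call begins. There is no depth.
- arm.hand_in(): hands the job in; it is judged then, once.
Trained networks look in the newest picture that a camera, given by its name, has taken for a name from the list of things; names that differ only in an ending like _2 or _b are one class to them, and where a whole thing is asked for, a point or a joint stands for the part that bears it (a point fixed in the world has none). Each returns a list of dicts, best first, with "conf" (0 to 1); they miss things now and then, are a little off and sometimes report something else, mostly with a low value. They report only what shows in the picture. A call takes as long as a camera call. They do not tell look-alikes from the thing itself.
- finder.outline_of(camera, name): "pixels" (384x512 bool, what is visible of it) and "xy" ([column, row] in pixels, amid what is visible of it).
The state is a dict: "time": time; "joint_positions": joint angles; "qd": joint speeds; "joint_efforts": joint torques, N m; "tcp_pos": TCP position; "orientation": TCP orientation; "contact_force": force on the tool from outside, world axes, zero at the start; "wrist_torque": the same for the moment, N m; "opening": finger opening in m; "grip_force": force on a finger pad.
Only numpy, scipy, OpenCV 4.12 (cv2) and the standard library are available. Lean on these libraries where they do the work, as an engineer would, in place of code of your own. Each camera call takes 0.05 s, during which the arm holds its last target. There are 200 camera calls.

## Working session

There is one attempt and no reset: what is moved stays moved. The work goes in short steps, Python scripts to look and compute and a tool call to move; the robot and the scene stay as the last step left them, time stands still between calls to the robot, and variables do not carry over. Pictures are saved under pics/ and viewed, at most 10 in all, crops included, and the job is handed in when it is done.

Besides the shell and the picture viewer there is one more tool, called after "Call:" by a JSON object that holds its "api" and its "payload". move_arm: Moves the arm, as the interface text tells. Its arguments: {"type":"object","properties":{"travel":{"type":"array","items":{"type":"array","items":{"type":"number","minimum":-1,"maximum":1}}},"spin":{"type":"array","items":{"type":"number","minimum":-1,"maximum":1}},"hand":{"type":"array","items":{"type":"number"}},"force":{"type":"number"}},"required":["travel","spin","hand"]}

```bash
mkdir -p pics; ls; python3 - <<'E'
from station import arm, optics, finder
import cv2, numpy as np
print(arm.get_obs())
a=optics.get_image("scene"); b=optics.get_image("top")
for n,d in(("scene",a),("top",b)):
    print(n,d["intrinsics"].tolist(),np.ravel(d["rvec"]),np.ravel(d["tvec"]))
    for t in["cup","large_disc","middle_disc","small_disc","balance","tile","mat","timer","reagent","tube_rack"]:
        r=finder.outline_of(n,t)
        print(t,[(round(float(q["conf"]),2),np.round(q["xy"],1).tolist(),int(q["pixels"].sum())) for q in r])
    cv2.imwrite(f"pics/{n}0.png",cv2.resize(d["image"],(800,600),interpolation=cv2.INTER_CUBIC))
E
```

```text
pics
{'time': 0.0, 'joint_positions': array([ 1.19161492e+00,  1.31168877e-01,  1.48929928e+00, -3.09925988e-05,
        1.52297458e+00, -8.53839321e-02]), 'qd': array([-0.00075204,  0.00103154,  0.00376073,  0.00018114,  0.00074116,
       -0.00145431]), 'joint_efforts': array([-1.06146524e-04, -5.69419134e+01, -5.00545549e+01, -3.45280148e-05,
        1.49911753e-02,  1.04843596e-05]), 'tcp_pos': array([0.17353433, 0.573797  , 0.23822881]), 'orientation': array([ 1.46370170e-01,  9.89229456e-01, -9.03765112e-04, -1.97882820e-04]), 'contact_force': array([-0.04200482, -0.11606733,  0.43755546]), 'wrist_torque': array([-0.00279356,  0.03042204,  0.00151957]), 'grip_force': 0.0, 'opening': 0.08571155835505545}
scene [[376.0629120106576, 0.0, 259.7767021747676], [0.0, 376.0629120106576, 191.36485300033604], [0.0, 0.0, 1.0]] [ 1.24830852  2.24460966 -0.98321967] [ 0.31003052 -0.28763816  1.37044158]
cup [(0.83, [223.7, 186.6], 297), (0.67, [200.1, 204.8], 266), (0.53, [274.3, 188.8], 353), (0.18, [272.7, 202.8], 4821)]
large_disc [(0.71, [380.5, 214.2], 406)]
middle_disc [(0.9, [376.6, 
[... 465 characters left out ...]
, 0.0, 1.0]] [ 2.13207945 -2.15254823  0.15992839] [0.0059018  0.61312478 1.14186946]
cup [(0.63, [298.4, 167.3], 194), (0.61, [193.8, 237.6], 166), (0.6, [295.1, 197.8], 192), (0.48, [238.5, 190.3], 176), (0.33, [252.2, 131.4], 282)]
large_disc [(0.85, [156.4, 248.6], 369)]
middle_disc [(0.57, [155.1, 212.2], 207), (0.35, [246.8, 209.8], 5237)]
small_disc [(0.48, [155.6, 187.8], 127)]
balance [(0.93, [247.2, 208.4], 5193)]
tile [(0.7, [358.8, 221.3], 1179)]
mat [(0.8, [161.0, 208.8], 2706), (0.71, [361.4, 223.4], 1246)]
timer [(0.55, [252.2, 134.3], 304)]
reagent [(0.78, [296.6, 120.7], 560), (0.31, [161.6, 215.8], 2728)]
tube_rack [(0.87, [204.9, 131.9], 1919), (0.19, [155.4, 246.8], 348)]
```

View pics/scene0.png

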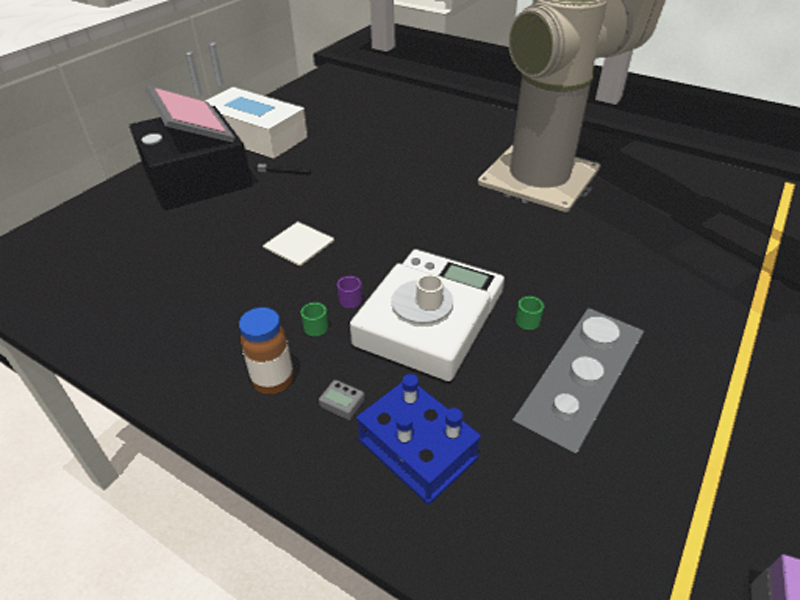

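View pics/top0.png

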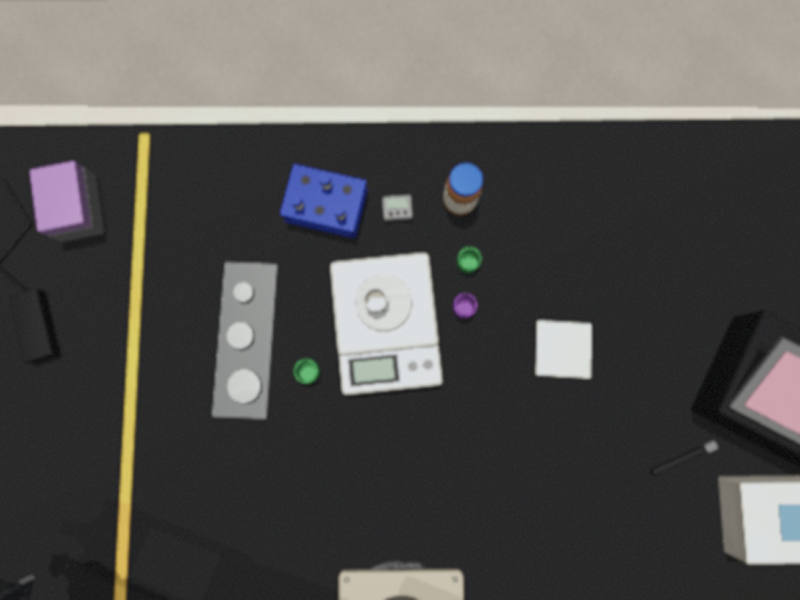

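Scene view (800x600): the white cup is on the pan at (429,290), the tile at (298,243), and the discs on the mat at (601,331) large, (588,369) middle and (567,404) small. Top view: cup (376,302), pan (384,302), tile (564,349), discs (243,386), (239,335) and (243,292). The green and purple cups are look-alikes.

```bash
cat > h.py <<'E'
import numpy as np, cv2
from scipy.optimize import least_squares
from station import arm, optics, finder
def proj(d,P): return cv2.projectPoints(np.float64(P).reshape(-1,1,3),d["rvec"],d["tvec"],d["intrinsics"],None)[0][:,0]
def ray(d,uv,z):
    R=cv2.Rodrigues(d["rvec"])[0];c=-R.T@np.ravel(d["tvec"])
    v=R.T@np.linalg.inv(d["intrinsics"])@[uv[0],uv[1],1.]
    return (c+v*(z-c[2])/v[2])[:2]
def cyl(x,y,r0,r1,z0,z1):
    a=np.linspace(0,2*np.pi,60,endpoint=False)
    return np.r_[np.c_[x+r0*np.cos(a),y+r0*np.sin(a),0*a+z0],np.c_[x+r1*np.cos(a),y+r1*np.sin(a),0*a+z1]]
def hullc(d,P):
    h=cv2.convexHull(np.float32(proj(d,P)));m=cv2.moments(h)
    return np.array([m["m10"],m["m01"]])/m["m00"],m["m00"]
def fit(d,mask,*g):
    v,u=np.nonzero(mask);c=np.array([u.mean(),v.mean()]);x=ray(d,c,(g[2]+g[3])/2)
    s=least_squares(lambda p:hullc(d,cyl(*p,*g))[0]-c,x,x_scale=.01)
    return s.x,hullc(d,cyl(*s.x,*g))[1],mask.sum()
def best(cam,d,name,near,tol=.06,g=None):
    out=[]
    for q in finder.outline_of(cam,name):
        f=fit(d,q["pixels"],*g)
        if np.hypot(*(f[0]-near))<tol: out.append((round(float(q["conf"]),2),f[0].round(4).tolist(),int(f[1]),int(f[2])))
    return out
G=dict(large_disc=(.03,.03,.005,.023),middle_disc=(.024,.024,.005,.023),small_disc=(.018,.018,.005,.023),cup=(.0195,.021,.078,.12))
E
python3 - <<'E'
from h import *
for cam in("scene","top"):
    d=optics.get_image(cam)
    for n,g in G.items():
        print(cam,n,best(cam,d,n,np.array([.5,.1]),.5,g))
    # tile
    for q in finder.outline_of(cam,"tile")[:1]:
        v,u=np.nonzero(q["pixels"]);print("tile",ray(d,(u.mean(),v.mean()),.008),
         [ray(d,p,.008).round(3).tolist() for p in cv2.boxPoints(cv2.minAreaRect(np.c_[u,v].astype(np.int32)))])
    q=finder.outline_of(cam,"balance")[0]
    v,u=np.nonzero(q["pixels"]);print("bal",ray(d,(u.mean(),v.mean()),.064),
         [ray(d,p,.064).round(3).tolist() for p in cv2.boxPoints(cv2.minAreaRect(np.c_[u,v].astype(np.int32)))])
    c=proj(d,[.53,.03,.078])[0];x,y=np.int32(c.round())
    crop=d["image"][y-40:y+40,x-50:x+50];print(x-50,y-40)
    cv2.imwrite(f"pics/pan_{cam}.png",cv2.resize(crop,None,fx=5,fy=5,interpolation=cv2.INTER_CUBIC))
    if cam=="scene":A=cv2.imread("pics/pan_scene.png")
cv2.imwrite("pics/pan.png",np.vstack([A,cv2.imread("pics/pan_top.png")])[:, :])
im=cv2.imread("pics/pan.png");print(im.shape)
cv2.imwrite("pics/pan.png",cv2.resize(np.hstack([im[:400],im[400:]]),(800,320)))
E
```

```text
scene large_disc [(0.69, [0.437, 0.2846], 423, 436)]
scene middle_disc [(0.74, [0.5291, 0.2954], 338, 292)]
scene small_disc [(0.48, [0.6116, 0.2905], 236, 214)]
scene cup [(0.9, [0.5831, 0.0386], 352, 367), (0.81, [0.544, 0.1916], 387, 290), (0.75, [0.725, -0.0758], 391, 307), (0.6, [0.6492, -0.0688], 353, 302), (0.57, [0.6109, 0.3052], 485, 289)]
tile [ 0.50620689 -0.30412393] [[0.546, -0.359], [0.403, -0.354], [0.465, -0.248], [0.596, -0.26]]
bal [0.59725805 0.04356493] [[0.712, -0.034], [0.44, -0.133], [0.447, 0.113], [0.698, 0.161]]
231 140
top large_disc [(0.77, [0.4377, 0.286], 375, 365), (0.67, [0.5258, 0.2853], 364, 2770)]
top middle_disc [(0.79, [0.5322, 0.2936], 238, 206)]
top small_disc [(0.43, [0.6122, 0.2916], 136, 134)]
top cup [(0.78, [0.5826, 0.0401], 205, 207), (0.77, [0.4615, 0.1572], 216, 189), (0.65, [0.6525, -0.1236], 217, 176), (0.6, [0.5714, -0.1135], 210, 161)]
tile [ 0.49976101 -0.306944  ] [[0.552, -0.259], [0.551, -0.359], [0.449, -0.353], [0.45, -0.255]]
bal [0.54415237 0.02337373] [[0.66, 0.127], [0.677, -0.058], [0.437, -0.077], [0.421, 0.102]]
194 172
(800, 500, 3)
```

View pics/pan.png

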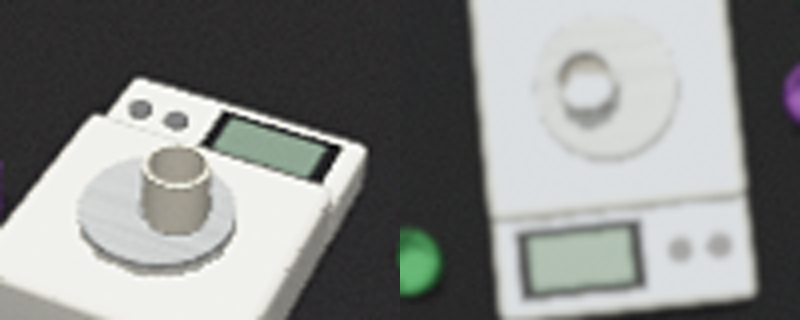

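Call:
{"api": "move_arm", "payload": {"travel": [[-0.23,-0.164,0],[-0.46,-0.328,0],[-0.69,-0.492,0],[-0.92,-0.656,0]], "spin": [0,0,0,0], "hand": [85,85,85,85], "force": 25}}

```text
time: 2.13
tcp_pos: [0.2761, 0.441, 0.2392]
orientation: [0.146, 0.989, 0.0, 0.0]
contact_force: [1.6, 0.1, 0.2]
opening: 0.085
grip_force: 0.0
```

Call:
{"api": "move_arm", "payload": {"travel": [[-0.23,-0.164,0],[-0.46,-0.328,0],[-0.69,-0.492,0],[-0.92,-0.656,0]], "spin": [0,0,0,0], "hand": [85,85,85,85]}}

```text
time: 2.47
tcp_pos: [0.3783, 0.3088, 0.2396]
orientation: [0.146, 0.989, 0.0, 0.0]
contact_force: [1.4, 1.3, 0.0]
opening: 0.0852
grip_force: 0.0
```

Call:
{"api": "move_arm", "payload": {"travel": [[-0.23,-0.164,0],[-0.46,-0.328,0],[-0.69,-0.492,0],[-0.92,-0.656,0]], "spin": [0,0,0,0], "hand": [85,85,85,85]}}

```text
time: 2.8
tcp_pos: [0.4803, 0.1767, 0.2397]
orientation: [0.146, 0.989, 0.0, 0.0]
contact_force: [0.2, 0.5, 0.0]
opening: 0.0852
grip_force: 0.0
```

Call:
{"api": "move_arm", "payload": {"travel": [[-0.23,-0.164,0],[-0.46,-0.328,0],[-0.69,-0.492,0],[-0.89,-0.65,0],[-0.89,-0.65,0],[-0.89,-0.65,0]], "spin": [0,0,0,0,0,0], "hand": [85,85,85,85,85,85]}}

```text
time: 3.3
tcp_pos: [0.5795, 0.0444, 0.2387]
orientation: [0.148, 0.989, -0.0, -0.0]
contact_force: [0.0, 0.7, 0.3]
opening: 0.0848
grip_force: 0.0
```

```bash
cat >> h.py <<'E'
from scipy.spatial.transform import Rotation as Ro
def shift(x,y,z):
    o=arm.get_obs();R=Ro.from_quat(o["orientation"]).as_matrix()
    s=R.T@(np.array([x,y,z])-o["tcp_pos"])/.15
    print("t",round(o["time"],2),"tcp",o["tcp_pos"].round(4),"units",s.round(3),"f",np.round(o["contact_force"],1),"open",round(o["opening"]*1000,1),"grip",o["grip_force"],"j",o["joint_positions"].round(2),"y-axis",R[:,1].round(3))
E
python3 - <<'E'
from h import *
shift(.583,.0395,.15)
d=optics.get_image("top");print(ray(d,(246,194),.078))
E
```

```text
t 3.3 tcp [0.5795 0.0444 0.2387] units [-0.032 -0.024  0.591] f [0.  0.7 0.3] open 84.8 grip 0.0 j [-0.01  0.08  1.54 -0.    1.52 -1.28] y-axis [ 0.293  0.956 -0.   ]
[0.58094495 0.02409233]
```

Call:
{"api": "move_arm", "payload": {"travel": [[-0.03,-0.025,0.25],[-0.03,-0.025,0.5],[-0.03,-0.025,0.75],[-0.03,-0.025,0.9],[-0.03,-0.025,0.96],[-0.03,-0.025,0.96],[-0.03,-0.025,0.96],[-0.03,-0.025,0.96]], "spin": [0,0,0,0,0,0,0,0], "hand": [85,85,80,70,60,56,52,50]}}

```text
time: 4.02
tcp_pos: [0.5838, 0.0422, 0.0981]
orientation: [0.146, 0.989, 0.0, 0.002]
contact_force: [0.7, -0.0, 0.1]
opening: 0.05
grip_force: 0.0
```

Call:
{"api": "move_arm", "payload": {"travel": [[0,0,0],[0,0,0],[0,0,0],[0,0,0],[0,0,0],[0,0,0],[0,0,0],[0,0,0]], "spin": [0,0,0,0,0,0,0,0], "hand": [48,46,44,42,40,38,38,38], "force": 25}}

```text
time: 4.68
tcp_pos: [0.5827, 0.0416, 0.0963]
orientation: [0.146, 0.989, 0.0, 0.001]
contact_force: [-0.5, -0.6, 7.3]
opening: 0.0405
grip_force: 25.9
```

Call:
{"api": "move_arm", "payload": {"travel": [[0,0,-0.05],[0,0,-0.15],[0,0,-0.3],[0,0,-0.42],[0,0,-0.5],[0,0,-0.5]], "spin": [0,0,0,0,0,0], "hand": [38,38,38,38,38,38]}}

```text
time: 5.18
tcp_pos: [0.5839, 0.0417, 0.1739]
orientation: [0.146, 0.989, 0.0, 0.003]
contact_force: [1.0, -0.5, -0.2]
opening: 0.0406
grip_force: 25.4
```

Call:
{"api": "move_arm", "payload": {"travel": [[-0.005,-0.05,0],[-0.01,-0.15,0],[-0.02,-0.3,0],[-0.03,-0.45,0],[-0.035,-0.6,0],[-0.045,-0.7,0],[-0.05,-0.8,0]], "spin": [0,0,0,0,0,0,0], "hand": [38,38,38,38,38,38,38]}}

```text
time: 5.77
tcp_pos: [0.5529, -0.0767, 0.1681]
orientation: [0.147, 0.989, 0.0, -0.002]
contact_force: [0.7, -0.0, -1.3]
opening: 0.0406
grip_force: 25.4
```

Call:
{"api": "move_arm", "payload": {"travel": [[-0.01,-0.15,0],[-0.02,-0.3,0],[-0.03,-0.45,0],[-0.035,-0.6,0],[-0.045,-0.7,0],[-0.05,-0.8,0]], "spin": [0,0,0,0,0,0], "hand": [38,38,38,38,38,38]}}

```text
time: 6.27
tcp_pos: [0.5252, -0.1935, 0.168]
orientation: [0.147, 0.989, 0.0, -0.002]
contact_force: [-0.0, 0.4, -0.7]
opening: 0.0406
grip_force: 25.4
```

Call:
{"api": "move_arm", "payload": {"travel": [[-0.01,-0.15,0],[-0.02,-0.3,0],[-0.03,-0.45,0],[-0.04,-0.6,0],[-0.05,-0.72,0],[-0.055,-0.775,0],[-0.055,-0.775,0],[-0.055,-0.775,0]], "spin": [0,0,0,0,0,0,0,0], "hand": [38,38,38,38,38,38,38,38]}}

```text
time: 6.93
tcp_pos: [0.5005, -0.3056, 0.169]
orientation: [0.147, 0.989, 0.001, -0.001]
contact_force: [-0.4, 0.2, 0.6]
opening: 0.0408
grip_force: 25.5
```

```bash
python3 - <<'E'
from h import *
shift(.502,-.306,.030)
d=optics.get_image("scene")
# unoccluded pan: save upscaled crop; outline attempt
q=finder.outline_of("scene","pan")
print([(x["conf"],x["xy"],x["pixels"].sum()) for x in q])
e=optics.get_image("top");q=finder.outline_of("top","pan")
print([(x["conf"],x["xy"],x["pixels"].sum()) for x in q])
A=d["image"][153:233,220:320];B=e["image"][154:234,196:296]
cv2.imwrite("pics/pan2.png",cv2.resize(np.hstack([A,B]),(800,320),interpolation=cv2.INTER_CUBIC))
np.savez("pan.npz",d=d["image"],e=e["image"])
E
```

```text
t 6.93 tcp [ 0.5005 -0.3056  0.169 ] units [-0.012 -0.001  0.927] f [-0.4  0.2  0.6] open 40.8 grip 25.453529320657253 j [-0.64  0.14  1.61  0.    1.4  -1.91] y-axis [0.291 0.957 0.001]
[(0.59, [273.9, 199.6], np.int64(5119))]
[(0.58, [245.0, 205.7], np.int64(5177))]
```

View pics/pan2.png

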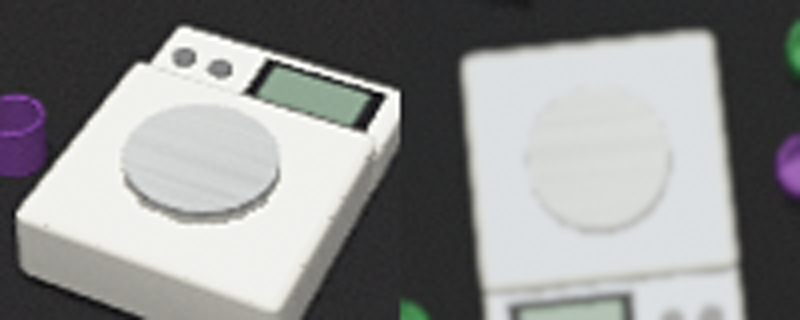

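The pan is now clear: its top face is centred near crop (201,158) in the scene view and (599,159) in the top view. I'll lower the cup and refine the pan centre numerically.

Call:
{"api": "move_arm", "payload": {"travel": [[-0.01,0,0.2],[-0.01,0,0.4],[-0.01,0,0.6],[-0.01,0,0.75],[-0.01,0,0.85],[-0.01,0,0.91],[-0.01,0,0.925],[-0.01,0,0.925]], "spin": [0,0,0,0,0,0,0,0], "hand": [38,38,38,38,38,38,38,38]}}

```text
time: 7.8
tcp_pos: [0.5027, -0.306, 0.0314]
orientation: [0.146, 0.989, 0.0, -0.0]
contact_force: [-0.2, 0.0, -0.1]
opening: 0.041
grip_force: 25.4
```

Call:
{"api": "move_arm", "payload": {"travel": [[0,0,0],[0,0,0.005],[0,0,0.01],[0,0,0.015],[0,0,0.015]], "spin": [0,0,0,0,0], "hand": [38,38,38,38,38]}}

```text
time: 8.22
tcp_pos: [0.5028, -0.3067, 0.0297]
orientation: [0.146, 0.989, -0.0, 0.0]
contact_force: [-0.3, -0.1, -1.0]
opening: 0.0407
grip_force: 25.4
```

```bash
python3 - <<'E'
from h import *
shift(.502,-.306,.0263)
D={"d":optics.get_image("scene"),"e":optics.get_image("top")}
f=np.load("pan.npz")
print(ray(D["d"],(269.9,192.1),.078),ray(D["e"],(245.5,193.5),.078))
# edge-contrast fit: maximise gradient along projected pan-top circle
for k in "de":
    g=cv2.GaussianBlur(f[k].astype(np.float32),(0,0),.7).mean(2) if k=="d" else cv2.GaussianBlur(f[k][:,:,0].astype(np.float32),(0,0),.7)
    def sc(x,y):
        s=lambda r:cv2.remap(g,*[np.float32(c).reshape(1,-1) for c in proj(D[k],cyl(x,y,r,r,.078,.078)[:60]).T],cv2.INTER_LINEAR)
        v=s(.054)-s(.046);return float(v.mean()-.5*v.std())
    best_=max((sc(x,y),x,y) for x in np.arange(.565,.597,.001) for y in np.arange(.008,.042,.001));print(k,best_)
# balance centre direction check
for cam in("scene","top"):
    q=finder.outline_of(cam,"cup");d=D["d" if cam=="scene" else "e"]
    print(cam,best(cam,d,"cup",np.array([.5,-.3]),.06,(.0195,.021,.008,.05)))
d=D["d"];c=np.int32(proj(d,[.5,-.3,.03])[0]);cv2.imwrite("pics/cup1.png",cv2.resize(d["image"][c[1]-45:c[1]+45,c[0]-60:c[0]+60],None,fx=5,fy=5,interpolation=cv2.INTER_CUBIC))
E
```

```text
t 8.22 tcp [ 0.5028 -0.3067  0.0297] units [0.007 0.003 0.023] f [-0.3 -0.1 -1. ] open 40.7 grip 25.435133040882647 j [-0.63  0.3   1.7  -0.    1.14 -1.91] y-axis [ 0.29   0.957 -0.   ]
[0.58416595 0.02799038] [0.58235942 0.0254737 ]
d (26.427095413208008, np.float64(0.589), np.float64(0.03100000000000002))
e (7.667915344238281, np.float64(0.58), np.float64(0.026000000000000016))
scene [(0.66, [0.5066, -0.3197], 230, 87)]
top []
```

View pics/cup1.png

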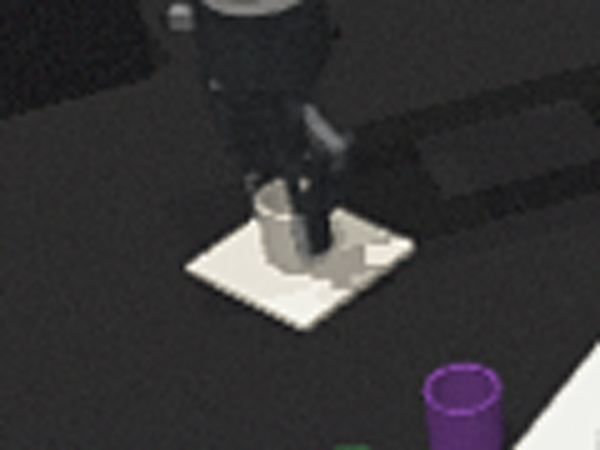

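The cup is over the middle of the tile. I'll lower it slowly until it touches.

Call:
{"api": "move_arm", "payload": {"travel": [[0,0,0.008],[0,0,0.014],[0,0,0.018],[0,0,0.018]], "spin": [0,0,0,0], "hand": [38,38,38,38]}}

```text
time: 8.85
tcp_pos: [0.5025, -0.3064, 0.0264]
orientation: [0.146, 0.989, 0.0, -0.0]
contact_force: [-0.2, -0.7, -0.8]
opening: 0.0413
grip_force: 25.4
```

Call:
{"api": "move_arm", "payload": {"travel": [[0,0,0.004],[0,0,0.008],[0,0,0.008]], "spin": [0,0,0], "hand": [38,38,38]}}

```text
time: 9.1
tcp_pos: [0.5027, -0.3066, 0.0263]
orientation: [0.146, 0.989, -0.0, 0.0]
contact_force: [-2.8, 2.1, 7.3]
opening: 0.0407
grip_force: 26.1
```

Call:
{"api": "move_arm", "payload": {"travel": [[0,0,0],[0,0,0],[0,0,0],[0,0,0],[0,0,0],[0,0,0],[0,0,0],[0,0,0]], "spin": [0,0,0,0,0,0,0,0], "hand": [42,43,45,48,54,62,70,70]}}

```text
time: 9.77
tcp_pos: [0.5026, -0.3065, 0.0254]
orientation: [0.146, 0.989, 0.0, -0.0]
contact_force: [0.5, -0.4, -0.9]
opening: 0.0698
grip_force: 0.0
```

Call:
{"api": "move_arm", "payload": {"travel": [[0,0,-0.1],[0,0,-0.25],[0,0,-0.5],[0,0,-0.75],[0,0,-0.95],[0,0,-0.95]], "spin": [0,0,0,0,0,0], "hand": [70,70,75,80,80,80]}}

```text
time: 10.27
tcp_pos: [0.5061, -0.309, 0.1766]
orientation: [0.146, 0.989, -0.003, 0.005]
contact_force: [0.3, -1.1, 1.4]
opening: 0.0801
grip_force: 0.0
```

```bash
python3 - <<'E'
from h import *
shift(.4375,.2855,.17)
for cam in("scene","top"):
    d=optics.get_image(cam)
    print(best(cam,d,"cup",np.array([.5,-.3]),.06,(.0195,.021,.008,.05)))
    for n in ["large_disc","middle_disc","small_disc"]: print(cam,n,best(cam,d,n,np.array([.52,.29]),.15,G[n]))
E
```

```text
t 10.27 tcp [ 0.5061 -0.309   0.1766] units [1.586 3.661 0.01 ] f [ 0.3 -1.1  1.4] open 80.1 grip 0.0 j [-0.63  0.14  1.6  -0.    1.4  -1.91] y-axis [ 0.29   0.957 -0.004]
[(0.58, [0.5038, -0.3067], 231, 227)]
scene large_disc [(0.57, [0.4383, 0.2846], 424, 391)]
scene middle_disc [(0.64, [0.5309, 0.2946], 339, 325)]
scene small_disc [(0.62, [0.6114, 0.2912], 237, 216)]
[(0.45, [0.5, -0.3027], 212, 200)]
top large_disc [(0.81, [0.4376, 0.2851], 375, 359)]
top middle_disc [(0.59, [0.5315, 0.295], 238, 233), (0.23, [0.438, 0.2848], 244, 386)]
top small_disc [(0.57, [0.6121, 0.2924], 136, 127), (0.24, [0.5284, 0.2855], 138, 2472)]
```

Call:
{"api": "move_arm", "payload": {"travel": [[0.1,0.23,0],[0.2,0.46,0],[0.3,0.69,0],[0.39,0.912,0]], "spin": [0,0,0,0], "hand": [80,80,80,80]}}

```text
time: 11.1
tcp_pos: [0.4854, -0.157, 0.1673]
orientation: [0.147, 0.989, 0.0, -0.0]
contact_force: [0.2, 0.4, 0.2]
opening: 0.0799
grip_force: 0.0
```

Call:
{"api": "move_arm", "payload": {"travel": [[0.1,0.23,0],[0.2,0.46,0],[0.3,0.69,0],[0.39,0.912,0]], "spin": [0,0,0,0], "hand": [80,80,80,80]}}

```text
time: 11.43
tcp_pos: [0.4691, -0.0089, 0.1677]
orientation: [0.146, 0.989, 0.0, -0.0]
contact_force: [0.7, -0.2, 0.2]
opening: 0.08
grip_force: 0.0
```

Call:
{"api": "move_arm", "payload": {"travel": [[0.1,0.23,0],[0.2,0.46,0],[0.3,0.69,0],[0.39,0.912,0]], "spin": [0,0,0,0], "hand": [80,80,80,80]}}

```text
time: 11.77
tcp_pos: [0.4527, 0.1391, 0.1678]
orientation: [0.146, 0.989, 0.0, -0.0]
contact_force: [-0.1, 0.3, 0.1]
opening: 0.0804
grip_force: 0.0
```

Call:
{"api": "move_arm", "payload": {"travel": [[0.1,0.23,0],[0.2,0.46,0],[0.3,0.69,0],[0.39,0.91,0],[0.39,0.91,0],[0.39,0.91,0]], "spin": [0,0,0,0,0,0], "hand": [80,80,80,80,80,80]}}

```text
time: 12.27
tcp_pos: [0.4362, 0.2864, 0.1674]
orientation: [0.145, 0.989, -0.0, -0.0]
contact_force: [0.3, 0.1, 0.6]
opening: 0.0798
grip_force: 0.0
```

```bash
python3 -c "
from h import *
shift(.4377,.285,.05)"
```

```text
t 12.27 tcp [0.4362 0.2864 0.1674] units [-0.012 -0.006  0.783] f [0.3 0.1 0.6] open 79.8 grip 0.0 j [ 0.48 -0.03  1.79 -0.    1.39 -0.8 ] y-axis [ 0.286  0.958 -0.001]
```

Call:
{"api": "move_arm", "payload": {"travel": [[-0.003,-0.003,0.25],[-0.003,-0.003,0.5],[-0.003,-0.003,0.7],[-0.003,-0.003,0.85],[-0.003,-0.003,0.93],[-0.003,-0.003,0.96],[-0.003,-0.003,0.96]], "spin": [0,0,0,0,0,0,0], "hand": [80,80,78,76,74,72,72]}}

```text
time: 12.85
tcp_pos: [0.4371, 0.2832, 0.0233]
orientation: [0.147, 0.989, -0.001, -0.001]
contact_force: [0.1, -0.2, 0.7]
opening: 0.0716
grip_force: 0.0
```

Call:
{"api": "move_arm", "payload": {"travel": [[0,0,0.02],[0,0,0.04],[0,0,0.05],[0,0,0.05]], "spin": [0,0,0,0], "hand": [70,68,66,66]}}

```text
time: 13.18
tcp_pos: [0.4379, 0.2845, 0.0171]
orientation: [0.146, 0.989, 0.0, 0.001]
contact_force: [0.5, -0.6, -0.4]
opening: 0.0658
grip_force: 0.0
```

Call:
{"api": "move_arm", "payload": {"travel": [[0,0,0.01],[0,0,0.01],[0,0,0.01],[0,0,0.01],[0,0,0.01],[0,0,0.01],[0,0,0.01]], "spin": [0,0,0,0,0,0,0], "hand": [64,62,61,60,58,56,56], "force": 50}}

```text
time: 13.77
tcp_pos: [0.4375, 0.2844, 0.0157]
orientation: [0.146, 0.989, 0.0, 0.0]
contact_force: [-1.9, -1.0, 7.0]
opening: 0.0582
grip_force: 52.0
```

Call:
{"api": "move_arm", "payload": {"travel": [[0,0,-0.01],[0,0,-0.03],[0,0,-0.07],[0,0,-0.1],[0,0,-0.1]], "spin": [0,0,0,0,0], "hand": [56,56,56,56,56]}}

```text
time: 14.18
tcp_pos: [0.438, 0.2846, 0.0311]
orientation: [0.146, 0.989, 0.0, 0.001]
contact_force: [0.3, 0.8, -4.1]
opening: 0.0579
grip_force: 54.3
```

```bash
python3 -c "
from h import *
shift(.583,.0265,.2)
d=optics.get_image('scene')
o=arm.get_obs()['tcp_pos'];c=np.int32(proj(d,o)[0]);print(c,best('scene',d,'large_disc',o[:2],.05,(.03,.03,.02,.038)))
cv2.imwrite('pics/g1.png',cv2.resize(d['image'][c[1]-40:c[1]+40,c[0]-50:c[0]+50],None,fx=6,fy=6,interpolation=cv2.INTER_CUBIC))"
```

```text
t 14.18 tcp [0.438  0.2846 0.0311] units [-1.425 -1.365 -1.126] f [ 0.3  0.8 -4.1] open 57.9 grip 54.25862789154053 j [ 0.48  0.13  1.89 -0.    1.12 -0.8 ] y-axis [0.29  0.957 0.001]
[384 208] [(0.92, [0.437, 0.2821], 429, 368)]
```

View pics/g1.png

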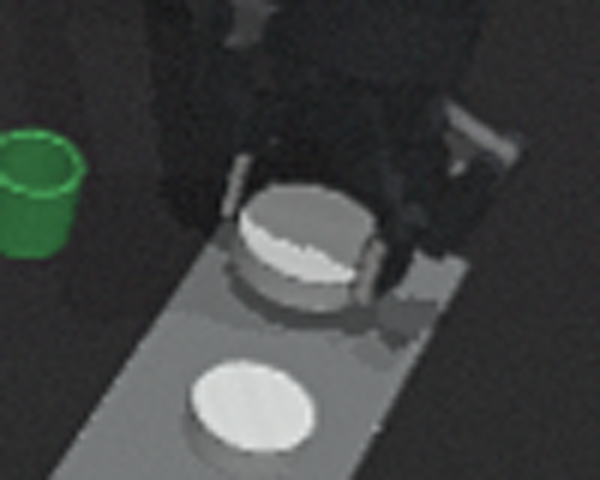

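Call:
{"api": "move_arm", "payload": {"travel": [[0,0,-0.05],[0,0,-0.15],[0,0,-0.3],[0,0,-0.45],[0,0,-0.6],[0,0,-0.75],[0,0,-0.85],[0,0,-0.9]], "spin": [0,0,0,0,0,0,0,0], "hand": [56,56,56,56,56,56,56,56]}}

```text
time: 14.95
tcp_pos: [0.4385, 0.2848, 0.1681]
orientation: [0.146, 0.989, 0.001, 0.002]
contact_force: [0.4, -0.7, -3.5]
opening: 0.0576
grip_force: 54.7
```

Call:
{"api": "move_arm", "payload": {"travel": [[-0.03,-0.03,0],[-0.1,-0.1,0],[-0.2,-0.19,0],[-0.3,-0.29,0],[-0.41,-0.39,0],[-0.51,-0.49,0],[-0.61,-0.585,0],[-0.71,-0.68,0]], "spin": [0,0,0,0,0,0,0,0], "hand": [56,56,56,56,56,56,56,56]}}

```text
time: 15.62
tcp_pos: [0.5091, 0.1541, 0.1629]
orientation: [0.146, 0.989, -0.001, -0.001]
contact_force: [0.6, -0.1, -3.9]
opening: 0.0575
grip_force: 54.7
```

Call:
{"api": "move_arm", "payload": {"travel": [[-0.1,-0.1,0],[-0.2,-0.19,0],[-0.3,-0.29,0],[-0.41,-0.39,0],[-0.54,-0.52,0],[-0.65,-0.62,0],[-0.715,-0.685,0],[-0.715,-0.685,0]], "spin": [0,0,0,0,0,0,0,0], "hand": [56,56,56,56,56,56,56,56]}}

```text
time: 16.28
tcp_pos: [0.5828, 0.0234, 0.1633]
orientation: [0.148, 0.989, -0.001, -0.001]
contact_force: [-0.2, -0.3, -4.6]
opening: 0.058
grip_force: 54.7
```

Call:
{"api": "move_arm", "payload": {"travel": [[0,0,0.1],[0,0,0.2],[0,0,0.3],[0,0,0.38],[0,0,0.44],[0,0,0.46],[0,0,0.46]], "spin": [0,0,0,0,0,0,0], "hand": [56,56,56,56,56,56,56]}}

```text
time: 16.87
tcp_pos: [0.5817, 0.0266, 0.0946]
orientation: [0.146, 0.989, -0.0, -0.001]
contact_force: [-0.3, -0.2, -4.2]
opening: 0.0579
grip_force: 54.8
```

```bash
python3 -c "
from h import *
shift(.583,.0265,.0887)
z=arm.get_obs()['tcp_pos'][2]-.0107
for cam in ('scene','top'):
  d=optics.get_image(cam)
  print(best(cam,d,'large_disc',np.array([.583,.027]),.05,(.03,.03,z,z+.018)))"
```

```text
t 16.87 tcp [0.5817 0.0266 0.0946] units [-0.009  0.002  0.04 ] f [-0.3 -0.2 -4.2] open 57.9 grip 54.76823329925537 j [-0.04  0.2   1.68  0.    1.26 -1.32] y-axis [ 0.289  0.957 -0.   ]
[(0.6, [0.5857, 0.0207], 436, 295)]
[(0.52, [0.5582, 0.021], 391, 23)]
```

Call:
{"api": "move_arm", "payload": {"travel": [[0,0,0.01],[0,0,0.02],[0,0,0.03],[0,0,0.03]], "spin": [0,0,0,0], "hand": [56,56,56,56]}}

```text
time: 17.4
tcp_pos: [0.5824, 0.0263, 0.0911]
orientation: [0.146, 0.989, -0.0, -0.0]
contact_force: [-0.7, -0.3, -3.4]
opening: 0.0579
grip_force: 54.8
```

Call:
{"api": "move_arm", "payload": {"travel": [[0,0,0.004],[0,0,0.008],[0,0,0.008]], "spin": [0,0,0], "hand": [56,56,56]}}

```text
time: 17.65
tcp_pos: [0.5825, 0.0263, 0.09]
orientation: [0.146, 0.989, -0.0, -0.0]
contact_force: [-0.1, -0.1, -4.4]
opening: 0.0575
grip_force: 54.8
```

Call:
{"api": "move_arm", "payload": {"travel": [[0,0,0.004],[0,0,0.008],[0,0,0.008]], "spin": [0,0,0], "hand": [56,56,56]}}

```text
time: 17.9
tcp_pos: [0.5825, 0.0263, 0.0888]
orientation: [0.146, 0.989, -0.0, -0.0]
contact_force: [0.4, -0.5, -4.4]
opening: 0.0576
grip_force: 54.8
```

Call:
{"api": "move_arm", "payload": {"travel": [[0,0,0.004],[0,0,0.007],[0,0,0.007]], "spin": [0,0,0], "hand": [56,56,56]}}

```text
time: 18.15
tcp_pos: [0.5828, 0.0263, 0.0888]
orientation: [0.146, 0.989, 0.0, 0.0]
contact_force: [-4.2, -0.3, 4.7]
opening: 0.0578
grip_force: 55.6
```

Call:
{"api": "move_arm", "payload": {"travel": [[0,0,0],[0,0,0],[0,0,0],[0,0,0],[0,0,0],[0,0,0],[0,0,0]], "spin": [0,0,0,0,0,0,0], "hand": [59,60,62,65,70,76,76]}}

```text
time: 18.73
tcp_pos: [0.5827, 0.0263, 0.088]
orientation: [0.146, 0.989, 0.0, 0.0]
contact_force: [0.7, -0.5, -0.7]
opening: 0.0756
grip_force: 0.0
```

Call:
{"api": "move_arm", "payload": {"travel": [[0,0,-0.05],[0,0,-0.2],[0,0,-0.4],[0,0,-0.5],[0,0,-0.5]], "spin": [0,0,0,0,0], "hand": [76,76,76,76,76]}}

```text
time: 19.15
tcp_pos: [0.5856, 0.0262, 0.1688]
orientation: [0.146, 0.989, 0.0, 0.004]
contact_force: [0.8, -0.8, 1.0]
opening: 0.0761
grip_force: 0.0
```

```bash
python3 -c "
from h import *
shift(.5308,.2946,.1633)"
```

```text
t 19.15 tcp [0.5856 0.0262 0.1688] units [0.868 1.607 0.033] f [ 0.8 -0.8  1. ] open 76.1 grip 0.0 j [-0.04  0.13  1.62 -0.    1.38 -1.32] y-axis [0.29  0.957 0.002]
```

Call:
{"api": "move_arm", "payload": {"travel": [[0.08,0.15,0],[0.18,0.35,0],[0.29,0.55,0],[0.36,0.68,0],[0.425,0.806,0]], "spin": [0,0,0,0,0], "hand": [76,76,76,76,76]}}

```text
time: 19.57
tcp_pos: [0.5557, 0.1621, 0.1625]
orientation: [0.146, 0.989, -0.0, -0.0]
contact_force: [0.0, 0.5, -0.5]
opening: 0.0759
grip_force: 0.0
```

Call:
{"api": "move_arm", "payload": {"travel": [[0.1,0.2,0],[0.21,0.4,0],[0.32,0.6,0],[0.39,0.74,0],[0.425,0.805,0],[0.425,0.805,0],[0.425,0.805,0]], "spin": [0,0,0,0,0,0,0], "hand": [76,76,76,76,76,76,76]}}

```text
time: 20.15
tcp_pos: [0.5303, 0.2943, 0.1625]
orientation: [0.146, 0.989, -0.0, -0.0]
contact_force: [0.3, -0.6, -0.1]
opening: 0.0758
grip_force: 0.0
```

```bash
python3 -c "
from h import *
shift(.5308,.2946,.0157)
for cam in ('scene','top'):
  d=optics.get_image(cam)
  for k in 'ab': print(best(cam,d,'large_disc',np.array([.583,.027]),.05,(.03,.03,.078,.096)))
  if cam=='scene':
    c=np.int32(proj(d,[.583,.027,.09])[0]);A=d['image'][c[1]-40:c[1]+40,c[0]-50:c[0]+50]
  else:
    c=np.int32(proj(d,[.583,.027,.09])[0]);B=d['image'][c[1]-40:c[1]+40,c[0]-50:c[0]+50]
cv2.imwrite('pics/s1.png',cv2.resize(np.hstack([A,B]),(800,320),interpolation=cv2.INTER_CUBIC))"
```

```text
t 20.15 tcp [0.5303 0.2943 0.1625] units [-0.003  0.004  0.979] f [ 0.3 -0.6 -0.1] open 75.8 grip 0.0 j [ 0.42  0.2   1.56 -0.    1.39 -0.86] y-axis [ 0.288  0.957 -0.001]
[(0.88, [0.5823, 0.0262], 433, 420)]
[(0.88, [0.5823, 0.0262], 433, 420)]
[(0.65, [0.5831, 0.0276], 386, 394)]
[(0.65, [0.5831, 0.0276], 386, 394)]
```

View pics/s1.png

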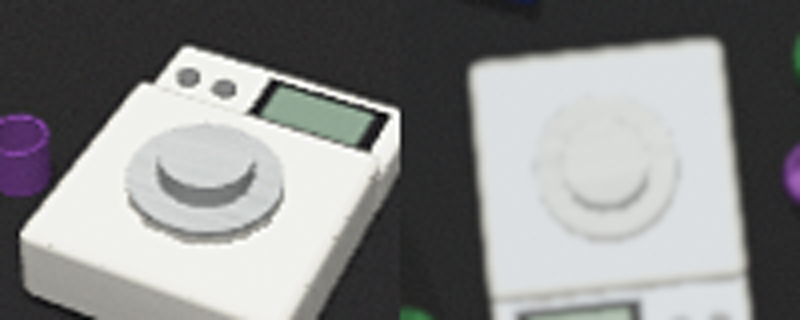

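The large disc lies flat in the middle of the pan, at (205,165) in the left crop. Next, the middle disc.

Call:
{"api": "move_arm", "payload": {"travel": [[0,0,0.25],[0,0,0.5],[0,0,0.7],[0,0,0.85],[0,0,0.94],[0,0,0.97],[0,0,0.97],[0,0,0.97]], "spin": [0,0,0,0,0,0,0,0], "hand": [74,72,70,68,66,62,58,55]}}

```text
time: 21.12
tcp_pos: [0.5317, 0.2948, 0.019]
orientation: [0.147, 0.989, 0.001, 0.001]
contact_force: [0.7, -0.3, 0.2]
opening: 0.0552
grip_force: 0.0
```

Call:
{"api": "move_arm", "payload": {"travel": [[0,0,0],[0,0,0],[0,0,0],[0,0,0],[0,0,0],[0,0,0],[0,0,0]], "spin": [0,0,0,0,0,0,0], "hand": [52,50,49,48,46,44,44], "force": 50}}

```text
time: 21.7
tcp_pos: [0.5313, 0.2949, 0.0189]
orientation: [0.146, 0.989, 0.0, 0.001]
contact_force: [-1.9, -1.3, 7.4]
opening: 0.0457
grip_force: 50.0
```

Call:
{"api": "move_arm", "payload": {"travel": [[0,0,-0.01],[0,0,-0.03],[0,0,-0.07],[0,0,-0.15],[0,0,-0.3],[0,0,-0.3]], "spin": [0,0,0,0,0,0], "hand": [44,44,44,44,44,44]}}

```text
time: 22.2
tcp_pos: [0.5333, 0.2959, 0.0677]
orientation: [0.146, 0.989, 0.002, 0.003]
contact_force: [2.0, 1.6, -0.5]
opening: 0.0456
grip_force: 51.8
```

```bash
python3 -c "
from h import *
shift(.5827,.0268,.17)"
```

```text
t 22.2 tcp [0.5333 0.2959 0.0677] units [-0.838 -1.619 -0.685] f [ 2.   1.6 -0.5] open 45.6 grip 51.79963409900665 j [ 0.42  0.29  1.63  0.    1.22 -0.85] y-axis [0.29  0.957 0.005]
```

Call:
{"api": "move_arm", "payload": {"travel": [[0,0,-0.1],[0,0,-0.25],[0,0,-0.4],[0,0,-0.55],[0,0,-0.66],[0,0,-0.66]], "spin": [0,0,0,0,0,0], "hand": [44,44,44,44,44,44]}}

```text
time: 22.7
tcp_pos: [0.5331, 0.2958, 0.1664]
orientation: [0.146, 0.989, 0.002, 0.003]
contact_force: [0.4, 0.1, -2.0]
opening: 0.046
grip_force: 51.8
```

Call:
{"api": "move_arm", "payload": {"travel": [[-0.03,-0.05,0],[-0.08,-0.15,0],[-0.15,-0.28,0],[-0.22,-0.41,0],[-0.29,-0.54,0],[-0.35,-0.67,0],[-0.424,-0.805,0]], "spin": [0,0,0,0,0,0,0], "hand": [44,44,44,44,44,44,44]}}

```text
time: 23.28
tcp_pos: [0.5551, 0.1588, 0.1587]
orientation: [0.146, 0.989, -0.001, -0.002]
contact_force: [-0.3, 0.2, -2.9]
opening: 0.0459
grip_force: 51.8
```

Call:
{"api": "move_arm", "payload": {"travel": [[-0.07,-0.13,0],[-0.14,-0.27,0],[-0.21,-0.4,0],[-0.28,-0.54,0],[-0.34,-0.66,0],[-0.39,-0.75,0],[-0.424,-0.805,0],[-0.424,-0.805,0]], "spin": [0,0,0,0,0,0,0,0], "hand": [44,44,44,44,44,44,44,44]}}

```text
time: 23.95
tcp_pos: [0.5817, 0.0243, 0.1595]
orientation: [0.148, 0.989, -0.0, -0.001]
contact_force: [0.1, -0.1, -3.1]
opening: 0.0456
grip_force: 51.9
```

Call:
{"api": "move_arm", "payload": {"travel": [[0,0,0],[0,0,0]], "spin": [0,0], "hand": [44,44]}}

```text
time: 24.12
tcp_pos: [0.5818, 0.0272, 0.1606]
orientation: [0.146, 0.989, 0.0, -0.001]
contact_force: [-0.7, 0.4, -2.8]
opening: 0.0457
grip_force: 51.9
```

```bash
python3 -c "
from h import *
shift(.5827,.0268,.1099)"
```

```text
t 24.12 tcp [0.5818 0.0272 0.1606] units [-0.007 -0.001  0.338] f [-0.7  0.4 -2.8] open 45.7 grip 51.85950815677643 j [-0.04  0.13  1.63  0.    1.38 -1.32] y-axis [0.289 0.957 0.   ]
```

Call:
{"api": "move_arm", "payload": {"travel": [[-0.003,0,0.08],[-0.003,0,0.16],[-0.003,0,0.23],[-0.003,0,0.28],[-0.003,0,0.31],[-0.003,0,0.31],[-0.003,0,0.31]], "spin": [0,0,0,0,0,0,0], "hand": [44,44,44,44,44,44,44]}}

```text
time: 24.7
tcp_pos: [0.5826, 0.0265, 0.1145]
orientation: [0.146, 0.989, -0.0, -0.0]
contact_force: [-0.4, -0.7, -3.2]
opening: 0.0459
grip_force: 51.9
```

Call:
{"api": "move_arm", "payload": {"travel": [[0,0,0.005],[0,0,0.01],[0,0,0.015],[0,0,0.015]], "spin": [0,0,0,0], "hand": [44,44,44,44]}}

```text
time: 25.03
tcp_pos: [0.583, 0.0264, 0.113]
orientation: [0.146, 0.989, 0.0, 0.0]
contact_force: [-1.2, -0.3, -3.2]
opening: 0.0457
grip_force: 51.9
```

```bash
python3 -c "
from h import *
shift(.5827,.0268,.1099)"
```

```text
t 25.03 tcp [0.583  0.0264 0.113 ] units [0.003 0.002 0.021] f [-1.2 -0.3 -3.2] open 45.7 grip 51.85825824737549 j [-0.04  0.18  1.67  0.    1.29 -1.32] y-axis [0.29  0.957 0.   ]
```

Call:
{"api": "move_arm", "payload": {"travel": [[0,0,0.005],[0,0,0.01],[0,0,0.01]], "spin": [0,0,0], "hand": [44,44,44]}}

```text
time: 25.28
tcp_pos: [0.5827, 0.0264, 0.1111]
orientation: [0.146, 0.989, -0.0, -0.0]
contact_force: [-0.4, 0.3, -1.9]
opening: 0.0456
grip_force: 51.9
```

Call:
{"api": "move_arm", "payload": {"travel": [[0,0,0.003],[0,0,0.006],[0,0,0.006]], "spin": [0,0,0], "hand": [44,44,44]}}

```text
time: 25.53
tcp_pos: [0.5827, 0.0264, 0.1102]
orientation: [0.146, 0.989, -0.0, -0.0]
contact_force: [0.1, -0.2, -3.4]
opening: 0.0456
grip_force: 51.9
```

Call:
{"api": "move_arm", "payload": {"travel": [[0,0,0.003],[0,0,0.006],[0,0,0.006]], "spin": [0,0,0], "hand": [44,44,44]}}

```text
time: 25.78
tcp_pos: [0.583, 0.0264, 0.11]
orientation: [0.146, 0.989, 0.0, 0.0]
contact_force: [-4.0, -0.1, 4.0]
opening: 0.0451
grip_force: 52.4
```

Contact is made, so I'll release, rise and go to the small disc.

Call:
{"api": "move_arm", "payload": {"travel": [[0,0,0],[0,0,0],[0,0,0],[0,0,0],[0,0,0],[0,0,0],[0,0,0]], "spin": [0,0,0,0,0,0,0], "hand": [47,48,50,53,58,64,64]}}

```text
time: 26.37
tcp_pos: [0.5829, 0.0264, 0.1094]
orientation: [0.146, 0.989, 0.0, 0.0]
contact_force: [-0.0, 0.0, -0.6]
opening: 0.0642
grip_force: 0.0
```

Call:
{"api": "move_arm", "payload": {"travel": [[0,0,-0.05],[0,0,-0.15],[0,0,-0.3],[0,0,-0.4],[0,0,-0.4],[0,0,-0.4]], "spin": [0,0,0,0,0,0], "hand": [66,68,68,68,68,68]}}

```text
time: 26.87
tcp_pos: [0.5838, 0.0264, 0.171]
orientation: [0.146, 0.989, 0.0, 0.002]
contact_force: [0.7, 0.1, -0.3]
opening: 0.0683
grip_force: 0.0
```

```bash
python3 -c "
from h import *
shift(.6117,.2917,.169)"
```

```text
t 26.87 tcp [0.5838 0.0264 0.171 ] units [0.334 1.747 0.014] f [ 0.7  0.1 -0.3] open 68.3 grip 0.0 j [-0.04  0.13  1.62 -0.    1.39 -1.32] y-axis [0.29  0.957 0.001]
```

Call:
{"api": "move_arm", "payload": {"travel": [[0.03,0.15,0],[0.07,0.35,0],[0.1,0.55,0],[0.135,0.72,0],[0.165,0.875,0]], "spin": [0,0,0,0,0], "hand": [68,68,68,68,68]}}

```text
time: 27.28
tcp_pos: [0.5962, 0.1607, 0.1677]
orientation: [0.146, 0.989, -0.0, -0.001]
contact_force: [1.6, -0.4, 0.4]
opening: 0.0679
grip_force: 0.0
```

Call:
{"api": "move_arm", "payload": {"travel": [[0.04,0.2,0],[0.08,0.42,0],[0.12,0.62,0],[0.15,0.79,0],[0.165,0.874,0],[0.165,0.874,0],[0.165,0.874,0]], "spin": [0,0,0,0,0,0,0], "hand": [68,68,68,68,68,68,68]}}

```text
time: 27.87
tcp_pos: [0.6108, 0.2917, 0.1679]
orientation: [0.146, 0.989, -0.001, -0.001]
contact_force: [0.4, -0.6, -0.1]
opening: 0.0685
grip_force: 0.0
```

```bash
python3 -c "
from h import *
shift(.6117,.2917,.0189)
for cam in ('scene','top'):
  d=optics.get_image(cam)
  print(best(cam,d,'middle_disc',np.array([.583,.027]),.05,(.024,.024,.096,.114)),best(cam,d,'small_disc',np.array([.61,.29]),.05,G['small_disc']))
  c=np.int32(proj(d,[.583,.027,.09])[0]);A=d['image'][c[1]-40:c[1]+40,c[0]-50:c[0]+50]
  B=A if cam=='scene' else np.hstack([B,A])
cv2.imwrite('pics/s2.png',cv2.resize(B,(800,320),interpolation=cv2.INTER_CUBIC))"
```

```text
t 27.87 tcp [0.6108 0.2917 0.1679] units [-0.007  0.004  0.994] f [ 0.4 -0.6 -0.1] open 68.5 grip 0.0 j [ 0.37  0.38  1.33 -0.    1.44 -0.91] y-axis [ 0.288  0.958 -0.002]
[(0.69, [0.5826, 0.0264], 304, 294)] [(0.52, [0.6121, 0.2904], 237, 197)]
[(0.49, [0.5824, 0.0275], 258, 254)] [(0.55, [0.6071, 0.2934], 137, 79)]
```

View pics/s2.png

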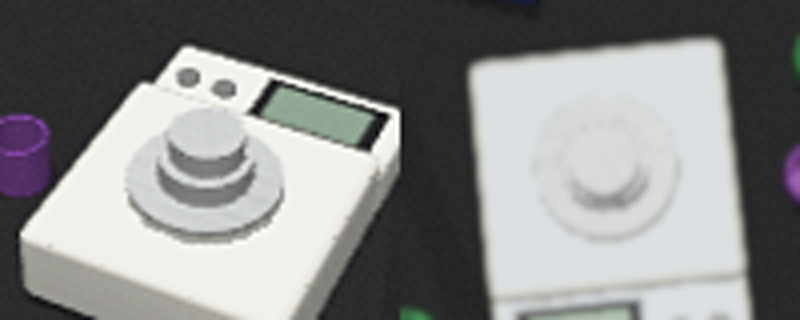

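The middle disc sits centred on the large one, at (206,140) in the left crop. I'll pick up the small disc.

Call:
{"api": "move_arm", "payload": {"travel": [[-0.004,0,0.25],[-0.004,0,0.5],[-0.004,0,0.7],[-0.004,0,0.85],[-0.004,0,0.95],[-0.004,0,0.99],[-0.004,0,0.99],[-0.004,0,0.99]], "spin": [0,0,0,0,0,0,0,0], "hand": [66,64,62,60,56,52,48,45]}}

```text
time: 28.83
tcp_pos: [0.613, 0.2918, 0.0223]
orientation: [0.146, 0.989, 0.0, 0.001]
contact_force: [-0.3, 0.2, 0.5]
opening: 0.045
grip_force: 0.0
```

Call:
{"api": "move_arm", "payload": {"travel": [[0,0,0],[0,0,0],[0,0,0],[0,0,0],[0,0,0],[0,0,0],[0,0,0],[0,0,0]], "spin": [0,0,0,0,0,0,0,0], "hand": [42,40,38,37,36,34,32,32], "force": 45}}

```text
time: 29.5
tcp_pos: [0.6125, 0.2919, 0.0219]
orientation: [0.146, 0.989, 0.0, 0.0]
contact_force: [-1.3, -2.8, 5.5]
opening: 0.0337
grip_force: 44.1
```

Call:
{"api": "move_arm", "payload": {"travel": [[0,0,-0.01],[0,0,-0.03],[0,0,-0.07],[0,0,-0.15],[0,0,-0.3],[0,0,-0.3]], "spin": [0,0,0,0,0,0], "hand": [32,32,32,32,32,32]}}

```text
time: 30.0
tcp_pos: [0.6148, 0.2929, 0.0717]
orientation: [0.146, 0.989, 0.002, 0.003]
contact_force: [1.4, 0.3, 0.4]
opening: 0.0333
grip_force: 44.9
```

Call:
{"api": "move_arm", "payload": {"travel": [[0,0,-0.1],[0,0,-0.25],[0,0,-0.4],[0,0,-0.55],[0,0,-0.7],[0,0,-0.76],[0,0,-0.76]], "spin": [0,0,0,0,0,0,0], "hand": [32,32,32,32,32,32,32]}}

```text
time: 30.58
tcp_pos: [0.6136, 0.2924, 0.1837]
orientation: [0.146, 0.989, 0.001, 0.002]
contact_force: [0.3, -0.4, 0.3]
opening: 0.0336
grip_force: 45.0
```

```bash
python3 -c "
from h import *
shift(.5826,.0267,.17)"
```

```text
t 30.58 tcp [0.6136 0.2924 0.1837] units [-0.315 -1.755  0.087] f [ 0.3 -0.4  0.3] open 33.6 grip 44.970651268959045 j [ 0.37  0.37  1.31  0.    1.45 -0.91] y-axis [0.29  0.957 0.003]
```

Call:
{"api": "move_arm", "payload": {"travel": [[-0.01,-0.05,0],[-0.03,-0.15,0],[-0.055,-0.29,0],[-0.08,-0.44,0],[-0.11,-0.59,0],[-0.135,-0.73,0],[-0.162,-0.875,0]], "spin": [0,0,0,0,0,0,0], "hand": [32,32,32,32,32,32,32]}}

```text
time: 31.17
tcp_pos: [0.5954, 0.1573, 0.1769]
orientation: [0.146, 0.989, -0.001, -0.002]
contact_force: [-0.8, -0.1, -1.0]
opening: 0.0336
grip_force: 45.0
```

Call:
{"api": "move_arm", "payload": {"travel": [[-0.025,-0.14,0],[-0.05,-0.28,0],[-0.08,-0.43,0],[-0.11,-0.58,0],[-0.135,-0.72,0],[-0.15,-0.82,0],[-0.162,-0.874,0],[-0.162,-0.874,0]], "spin": [0,0,0,0,0,0,0,0], "hand": [32,32,32,32,32,32,32,32]}}

```text
time: 31.83
tcp_pos: [0.5812, 0.0246, 0.1778]
orientation: [0.147, 0.989, -0.0, -0.002]
contact_force: [-1.1, -0.6, -1.9]
opening: 0.034
grip_force: 45.0
```

Call:
{"api": "move_arm", "payload": {"travel": [[0,0,0],[0,0,0],[0,0,0]], "spin": [0,0,0], "hand": [32,32,32]}}

```text
time: 32.08
tcp_pos: [0.5824, 0.0275, 0.1795]
orientation: [0.146, 0.989, 0.0, -0.0]
contact_force: [0.1, -0.5, -1.5]
opening: 0.0336
grip_force: 45.0
```

```bash
python3 -c "
from h import *
shift(.5826,.0267,.1309)"
```

```text
t 32.08 tcp [0.5824 0.0275 0.1795] units [-0.003 -0.005  0.324] f [ 0.1 -0.5 -1.5] open 33.6 grip 45.01684606075287 j [-0.04  0.12  1.61  0.    1.41 -1.32] y-axis [0.289 0.957 0.   ]
```

Call:
{"api": "move_arm", "payload": {"travel": [[0,-0.002,0.08],[0,-0.002,0.16],[0,-0.002,0.23],[0,-0.002,0.28],[0,-0.002,0.3],[0,-0.002,0.31],[0,-0.002,0.31]], "spin": [0,0,0,0,0,0,0], "hand": [32,32,32,32,32,32,32]}}

```text
time: 32.67
tcp_pos: [0.5822, 0.0262, 0.1329]
orientation: [0.146, 0.989, -0.0, -0.0]
contact_force: [-0.1, 0.2, -1.0]
opening: 0.0336
grip_force: 45.0
```

Call:
{"api": "move_arm", "payload": {"travel": [[0,0,0.003],[0,0,0.007],[0,0,0.007],[0,0,0.007]], "spin": [0,0,0,0], "hand": [32,32,32,32]}}

```text
time: 33.0
tcp_pos: [0.5827, 0.0262, 0.1328]
orientation: [0.146, 0.989, 0.0, 0.0]
contact_force: [0.9, 0.0, -1.5]
opening: 0.0335
grip_force: 45.0
```

Call:
{"api": "move_arm", "payload": {"travel": [[0,0,0.004],[0,0,0.007],[0,0,0.007]], "spin": [0,0,0], "hand": [32,32,32]}}

```text
time: 33.25
tcp_pos: [0.5824, 0.0262, 0.1312]
orientation: [0.146, 0.989, -0.0, -0.0]
contact_force: [0.3, -0.7, -1.0]
opening: 0.0336
grip_force: 45.0
```

Call:
{"api": "move_arm", "payload": {"travel": [[0,0,0.003],[0,0,0.006],[0,0,0.006]], "spin": [0,0,0], "hand": [32,32,32]}}

```text
time: 33.5
tcp_pos: [0.5825, 0.0263, 0.1309]
orientation: [0.146, 0.989, -0.0, 0.0]
contact_force: [-2.0, -0.2, 3.6]
opening: 0.0337
grip_force: 45.5
```

Call:
{"api": "move_arm", "payload": {"travel": [[0,0,0],[0,0,0],[0,0,0],[0,0,0],[0,0,0],[0,0,0],[0,0,0]], "spin": [0,0,0,0,0,0,0], "hand": [35,36,38,41,46,54,56]}}

```text
time: 34.08
tcp_pos: [0.5824, 0.0262, 0.1304]
orientation: [0.146, 0.989, -0.0, 0.0]
contact_force: [-0.4, 0.0, -0.6]
opening: 0.0559
grip_force: 0.0
```

Call:
{"api": "move_arm", "payload": {"travel": [[0,0,-0.05],[0,0,-0.15],[0,0,-0.3],[0,0,-0.4],[0,0,-0.4]], "spin": [0,0,0,0,0], "hand": [58,60,60,60,60]}}

```text
time: 34.5
tcp_pos: [0.5848, 0.0261, 0.1955]
orientation: [0.146, 0.989, 0.0, 0.004]
contact_force: [0.5, -1.0, 1.0]
opening: 0.0602
grip_force: 0.0
```

Call:
{"api": "move_arm", "payload": {"travel": [[0.1,0.2,0],[0.2,0.4,0],[0.3,0.6,0],[0.4,0.8,0],[0.45,0.9,0],[0.45,0.9,0],[0.45,0.9,0]], "spin": [0,0,0,0,0,0,0], "hand": [60,60,60,60,60,60,60]}}

```text
time: 35.08
tcp_pos: [0.5564, 0.1758, 0.1899]
orientation: [0.145, 0.989, -0.0, -0.0]
contact_force: [-1.0, 0.4, 0.1]
opening: 0.0603
grip_force: 0.0
```

```bash
python3 -c "
from h import *
for cam in ('scene','top'):
  d=optics.get_image(cam)
  print(best(cam,d,'small_disc',np.array([.583,.027]),.05,(.018,.018,.114,.132)),best(cam,d,'cup',np.array([.5,-.3]),.05,(.0195,.021,.008,.05)))
cv2.imwrite('pics/s3.png',cv2.resize(optics.get_image('scene')['image'][120:300,150:390],(800,600),interpolation=cv2.INTER_CUBIC))"
```

```text
[(0.52, [0.5824, 0.0266], 195, 205)] [(0.59, [0.504, -0.3076], 231, 222)]
[(0.44, [0.582, 0.0276], 153, 142)] [(0.65, [0.5033, -0.3065], 213, 195)]
```

View pics/s3.png

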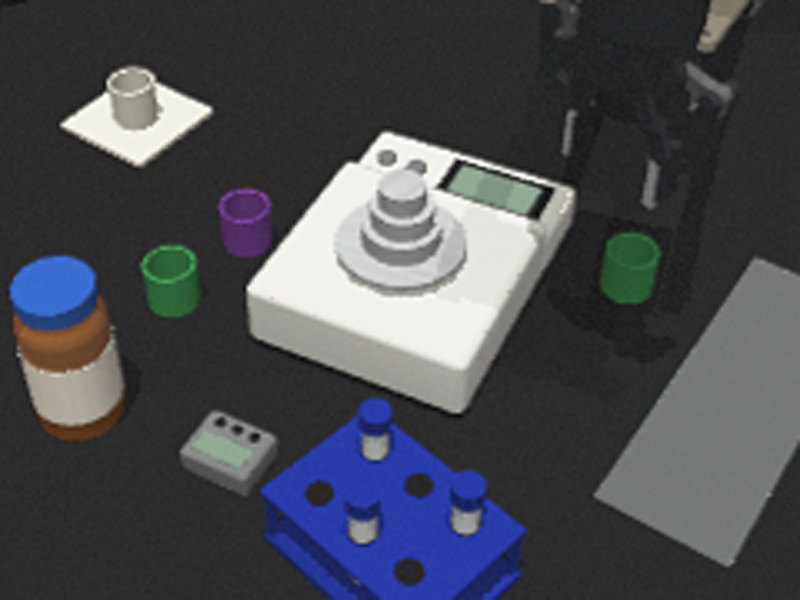

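The three discs are stacked and centred on the pan at (401,225), and the cup stands upright on the tile at (132,98). The rack, bottle and timer look untouched.

```bash
python3 -c "
from station import arm
print(arm.hand_in())"
```

```text
the job is handed in; nothing more can be done
None
```

The job is handed in, about 36 s into the 72 s limit: the cup stands upright on the tile, and the three discs are stacked largest to smallest in the middle of the pan, their centres measuring within about 1 mm of each other.

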